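# Release the ratchet press and take out the finished board

## Robot

A 6-joint arm with a two-finger parallel gripper is mounted at the origin on the work surface. World frame = base frame: x ahead of the robot, y to its left, z up, the work surface at z = 0. Lengths are in mm, angles in rad, forces in N, time in s.
With the tool pointing down it reaches from about 350 to 975 mm from the base axis. Payload 7.1 kg.
Tool frame: the origin (TCP) lies on the front face of the gripper's body, between the roots of the fingers; the fingertips stand 80 mm ahead of it and the grasp point (between the pads) lies 61 mm ahead of it (env.tips_ahead is the distance from the TCP to the fingertips, in mm); z points along the fingers, y is the direction in which the jaws open and shut (so a half turn about z gives the same grasp; the last joint's range is limited). The gripper opens to 88 mm and grips with 3 to 60 N. Pads are 20 mm wide; open, the fingers measure 115 mm over their backs; the gripper's body (75 mm by 178 mm) begins 61 mm behind the grasp point.
Start: joints at [-1.126, 0.423, 1.63, -0, 1.089, -0.019], TCP at [279.608, -558.95, 302.675] pointing down, gripper open.
Joint ranges: [-3, 3], [-0.9, 2.11], [0.09, 2.58], [-1.31, 4.45], [0.11, 2.69], [-2.54, 2.54]. Speed limits (rad/s): [2.39, 2.39, 3.01, 3.14, 3.14, 3.14].

## Interface

Orientations are given as a unit quaternion [x, y, z, w].
In Python, from station import env, set_gripper, viewer, workorder gives the robot as it stands. Calls block until the motion is done:
- env.reach(position, orientation): joint-space move of the TCP to a pose.
- env.move_l(position, rot=None, rate=150, f_stop=None): straight line of the TCP; rot=None keeps the orientation; rate is the mean speed in mm/s. With f_stop (N) it stops when the force on the tool has changed by that much, and returns True; else False.
- env.move_joints(angles): joint-space move.
- set_gripper(opening): finger opening in mm; the grip force is fixed at half the most; returns when the fingers have stopped.
- env.hold(seconds).
- env.ik(position, orientation): joint angles nearest the present ones, or None.
- env.read_state(): the state.
- viewer.camera(name): name is "scene" or "top" or "wrist"; returns the picture (420x560x3 uint8, blue, green, red); there is no depth.
- viewer.camera_params(name): a dict with "fx", "fy", "cx", "cy" (pixels), "dist" ([k1, k2, p1, p2, k3] as OpenCV has them; the pictures are not rectified), "pose" (4x4, takes a point from camera to world coordinates); the wrist camera has in their place "tool_from_camera" (4x4, takes a point from camera to tool coordinates, whose origin is the TCP and whose axes are the flange's). Camera axes: x right, y up, looking along -z (the intrinsics and any distortion apply to the point x, -y, -z); pixel columns grow to the right and rows downward; lengths in mm; the calibration is good to about 2 mm. A picture is of the moment at which its call begins: read the wrist's pose just before it. camera_params takes no time and is no camera call.
A pose or a line that the arm cannot do raises env.IKError and nothing moves.
- workorder.sign_off(): hands the job in, once; it reports no verdict.
The state is a dict: "time_s": time; "qpos": joint angles; "dq": joint speeds; "tau": joint torques, N m; "tool_pos": TCP position; "orientation": TCP orientation; "force": force on the tool from outside, world axes, zero at the start; "wrist_torque": the same for the moment, N m; "width": finger opening in mm.
Only numpy, scipy, OpenCV 4.12 (cv2) and the standard library are available. Lean on these libraries where they do the work, as an engineer would, in place of code of your own. Each camera call takes 0.05 s, during which the arm holds its last target.

## Task

The connector has been pressed into its circuit board, but the pawl still holds the hand press down. Lift the pawl clear of the ratchet wheel by its red knob until the wheel has turned back and the ram is all the way up, then let the pawl drop home between the teeth again. After that draw the loading slide fully out by its black knob, lift the board out and set it down flat in the empty bay of the black tray without dropping it, leaving the other things on the bench where they are.

Things in the scene. Friction and masses are not known exactly. Their poses are not given: they have to be found in the camera images.
- pawl_hinge (a point): The pawl's pivot, 246 mm above the table, on the side of the grey hand press that carries the toothed wheel. Its frame is the press's: z up, -y to the press's front (the way the loading slide comes out), x along the shaft, outwards from the press head to the toothed wheel. The head is 240 mm high; a 114 mm hand wheel on its far (-x) side turns with the toothed wheel and need not be touched
- ram_axis (a point): Point on the axis of the press's ram, 40 mm over the table, where the board lies at the start; frame as the press's. The ram, 24 mm square, stands out of the head to 268 mm over the table when up. The pawl's pivot is 48 mm along +x and 85 mm along +y from it
- pawl_knob (a point): Centre of the pawl's red upright lifting knob, 16 mm across, 30 mm high, on a 9 mm stem. With the pawl home it is 40 mm in front (-y) of the pivot and 39 mm above it; its frame turns with the pawl about the x axis: lifting by 0.3 rad carries it 10 mm up and 14 mm back (+y). Lifting takes about 3 N; let go, the pawl falls home by its weight and a light spring
- pawl (a joint): How far the pawl is lifted, rad: 0 = home, its beak (55 mm in front of the pivot) at the bottom of a tooth gap at the top of the wheel; clear of all teeth above 0.12; stop at 0.8
- wheel (a joint): Turn of the 80 mm, 24-toothed ratchet wheel from its top stop, rad: 0 = ram fully up, 1 = ram 18 mm down; starts held at about 1.0 to 1.3. While the pawl is lifted clear, a damped spring turns it back at about 0.35 rad/s (3 to 4 s in all); a pawl let down too early catches the next tooth. At the top stop a tooth gap lies under the pawl
- slide_knob (a point): Centre of the loading slide's black upright pull knob at the press's front, 16 mm across, 30 mm high, 60 mm over the table; frame as the press's. Pulled along -y it draws the slide out 130 mm, level, against about 2 N; the slide stays where it is left. With the slide in, the knob is 100 mm in front of the ram's axis
- slide (a joint): How far the loading slide is drawn out, m: 0 = in, under the ram; 0.130 = out at its stop. The middle of the board's nest is 100 mm behind the knob
- board_grip (a point): Centre of the cream connector on the middle of the green circuit board in the slide's nest; z up. The connector, good to lift by, is 14 mm wide (x), 50 mm long (y), 14 mm high; the board is 60 x 80 x 3.2 mm, 60 g, its underside 10.2 mm below this point and 40 mm over the table, inside a 3 mm lip with 1.5 mm of play. While the ram is down its punch straddles the connector
- board: The same green circuit board; origin at the centre of its underside
- tray_free (a point): Middle of the floor of the empty bay of the black tray; z up. The bay is 90 x 109 mm (its x, y), its floor 4 mm over the table, its rim 12 mm over the floor. The board fits with its long side along y. The tray's other bay, 111 mm away along -y, holds a finished board
- organizer: Yellow-lidded parts box, 102 x 204 x 36 mm, bystander: leave alone
- done_board: Finished board like the one in the press, lying in the tray's other bay, bystander: leave alone
- phone_a: Black phone, 68 x 140 x 9 mm, bystander
- phone_b: White phone, 68 x 140 x 9 mm, bystander
- can: Spray can, 58 mm across, 190 mm high, bystander
- pot: Grey open pot, 72 mm across, 45 mm high, bystander
- driver: Green screwdriver lying down, bystander
- brush: Brush lying down, bystander
Not all that is in view belongs to the job. What is shaped like the board but blue, brown or orange is not meant.

How it is judged (in metres and radians):
On the way, in this order (a step that is already met when the one before it is completed fails the run):
1. the pawl is held clear of the teeth and the wheel turns back to within its last tooth of the top stop (value of joint pawl above 0.1 rad and value of joint wheel below 0.2 rad), for 0.1 s.
2. the pawl has dropped home between the teeth with the ram still up (value of joint wheel below 0.05 rad and value of joint pawl below 0.035 rad), for 0.2 s.
3. the loading slide is drawn out to its stop (value of joint slide above 0.122 m), for 0.2 s.
4. the board lies flat in the empty bay (z of board_grip in the frame of tray_free below 0.0145 m and horizontal distance between board_grip and tray_free below 0.027 m and angle between board_grip's own z axis and vertical below 0.08 rad and linear speed of board below 0.02 m/s), for 0.2 s.
At the end, for the whole second after the job is handed in: The ratchet wheel is within 0.05 rad of its top stop and the pawl within 0.035 rad of home; the slide is drawn out by at least 115 mm of its 130; the board lies flat (within 0.08 rad) and still on the floor of the tray's empty bay, its middle within 27 mm of the bay's middle (all of step 2 and all of step 4 and value of joint slide above 0.115 m); the robot touches nothing.
It fails at once if the slide is drawn (over 10 mm) while the ram is still down on the connector (value of joint slide above 0.01 m and value of joint wheel above 0.2 rad).
It fails at once if the board is dropped into the tray: let go more than 25 mm above the bay's floor (horizontal distance between board_grip and tray_free below 0.07 m and z of board_grip in the frame of tray_free above 0.0352 m and contact force between board and the fingers below 0.05 N).
It fails at once if the board is tipped over (angle between board_grip's own z axis and vertical above 0.6 rad).
It fails at once if another thing on the bench is moved by more than 30 mm (distance of any of organizer, done_board, phone_a, phone_b, can, pot, driver, brush from where it was at the start of the episode above 0.03 m).
It also fails if it takes over 64 s, if anything falls off the work surface, if the arm or the gripper's body presses on something with over 40 N, if the wrist force passes 120 N, or if a joint passes its speed limit or range.

## Working session

There is one attempt and no reset: what is moved stays moved. The work goes in short steps, each a Python script; the robot and the scene stay as the last script left them, time stands still between calls to the robot, and variables do not carry over. Pictures are saved under pics/ and viewed, and the job is handed in when it is done.

```bash
ls; mkdir -p pics
python3 - <<'E'
from station import env, set_gripper, viewer, workorder
import cv2
for n in ("scene","top","wrist"):
    s=env.read_state(); im=viewer.camera(n); cv2.imwrite(f"pics/{n}0.png",im); print(n,viewer.camera_params(n))
print(s)
E
```

```text
pics
scene {'fx': 425.33103936078095, 'fy': 425.33103936078095, 'cx': 276.38235435775096, 'cy': 212.59351655904746, 'dist': array([-0.09786245,  0.        ,  0.        ,  0.        ,  0.        ]), 'pose': array([[-5.60650235e-01, -6.24185781e-01,  5.44117105e-01,
         1.13382004e+03],
       [ 8.27985020e-01, -4.30986080e-01,  3.58736402e-01,
         4.46893459e+02],
       [ 1.05887367e-02,  6.51646460e-01,  7.58448923e-01,
         1.01040895e+03],
       [ 0.00000000e+00,  0.00000000e+00,  0.00000000e+00,
         1.00000000e+00]])}
top {'fx': 491.63484518108856, 'fy': 491.63484518108856, 'cx': 281.3934656294128, 'cy': 204.72279327989534, 'dist': array([-0.1700218,  0.       ,  0.       ,  0.       ,  0.       ]), 'pose': array([[-2.51173608e-02,  9.83433607e-01, -1.79520078e-01,
         3.27165779e+02],
       [-9.99680497e-01, -2.42001581e-02,  7.29771835e-03,
         6.18258116e+01],
       [ 2.83240721e-03,  1.79646020e-01,  9.83727241e-01,
         1.51286574e+03],
       [ 0.00000000e+00,  0.00000000e+00,  0.00000000e+00,
         1.00000000e+00]])}
wrist {'fx': 358.
[... 504 characters left out ...]
+00,
         1.00000000e+00]])}
{'time_s': 0.1, 'qpos': array([-1.12599708e+00,  4.23772640e-01,  1.63063555e+00, -5.89257352e-06,
        1.08857273e+00, -1.89697330e-02]), 'dq': array([-0.00023239,  0.00013303, -0.0020513 ,  0.0025483 , -0.00073477,
       -0.00120766]), 'tau': array([-9.40125051e-05, -5.45611238e+01, -2.74323821e+01,  6.45422889e-02,
        1.88067835e-02, -6.26766837e-05]), 'tool_pos': array([ 279.44257491, -558.60149313,  301.96558034]), 'orientation': array([ 9.73234496e-01,  2.29813259e-01, -1.49227067e-04, -6.77905510e-04]), 'force': array([0.47863341, 0.38514595, 0.30116036]), 'wrist_torque': array([0.00676767, 0.01517274, 0.01245335]), 'width': 87.86733108868606}
```

View pics/scene0.png

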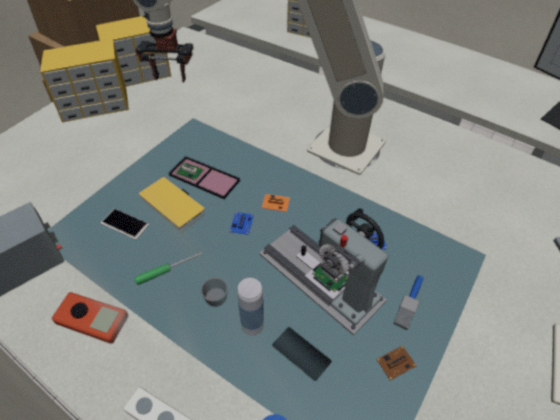

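View pics/top0.png

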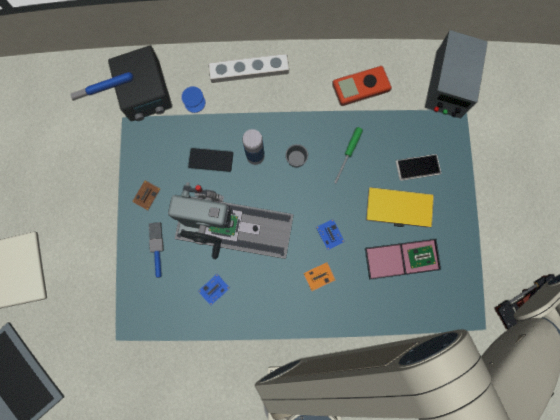

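Run:
```python
import cv2
t=cv2.imread("pics/top0.png"); s=cv2.imread("pics/scene0.png")
cv2.imwrite("pics/t1.png",cv2.resize(t[170:270,160:310],None,fx=5,fy=5,interpolation=cv2.INTER_CUBIC))
cv2.imwrite("pics/t2.png",cv2.resize(t[220:290,350:460],None,fx=6,fy=6,interpolation=cv2.INTER_CUBIC))
cv2.imwrite("pics/s1.png",cv2.resize(s[200:335,250:400],None,fx=4.4,fy=4.4,interpolation=cv2.INTER_CUBIC))
```

```text
(no output)
```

View pics/t1.png

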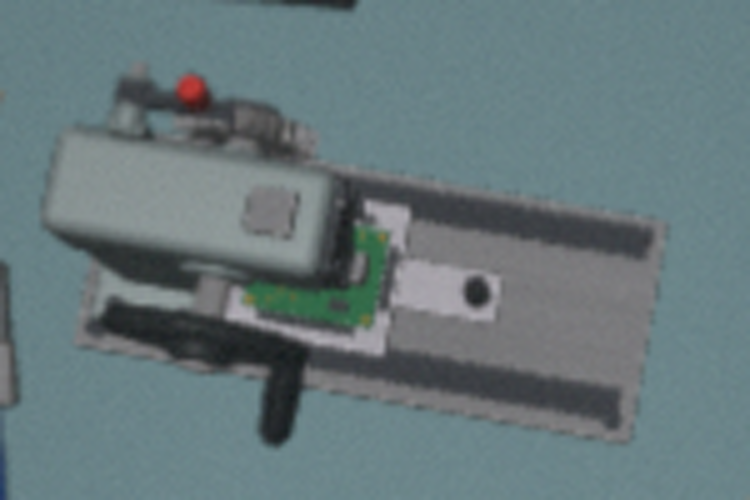

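View pics/t2.png

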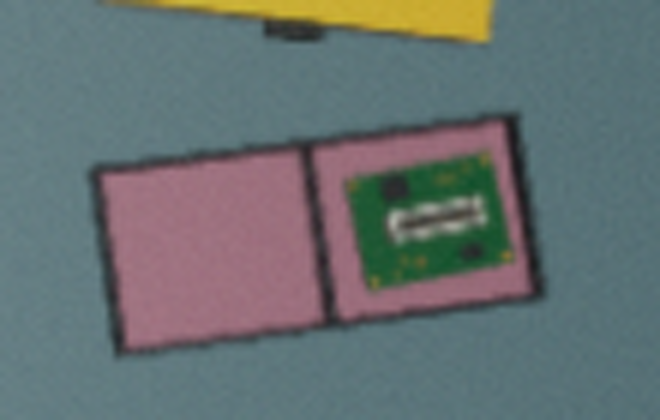

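View pics/s1.png

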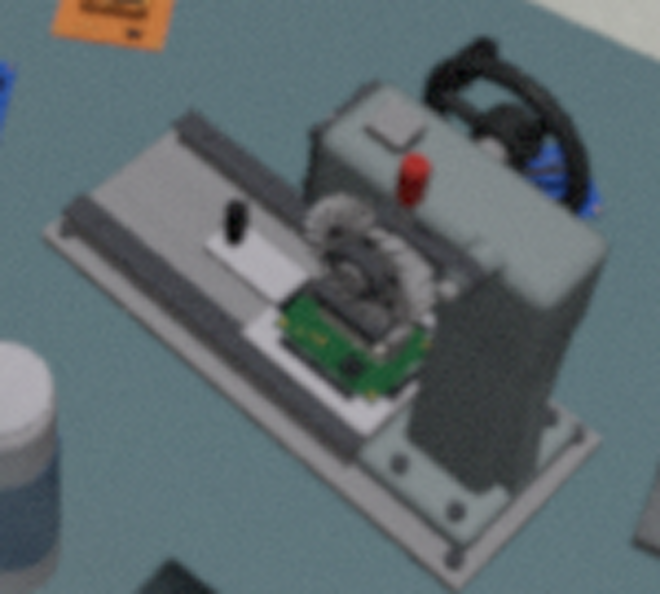

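```bash
cat > h.py <<'E'
import numpy as np, cv2
from scipy.spatial.transform import Rotation as R
from station import env, set_gripper, viewer, workorder
def params(cam, st=None):
    p=viewer.camera_params(cam)
    K=np.array([[p['fx'],0,p['cx']],[0,p['fy'],p['cy']],[0,0,1]])
    if 'pose' in p: T=p['pose']
    else:
        st=st or env.read_state(); B=np.eye(4); B[:3,:3]=R.from_quat(st['orientation']).as_matrix(); B[:3,3]=st['tool_pos']; T=B@p['tool_from_camera']
    return K,p['dist'],T
def ray(cam,uv,st=None):
    K,d,T=params(cam,st)
    x,y=cv2.undistortPoints(np.array([[uv]],float),K,d)[0,0]
    v=T[:3,:3]@np.array([x,-y,-1]); return T[:3,3],v/np.linalg.norm(v)
def atz(cam,uv,z,st=None):
    o,v=ray(cam,uv,st); return o+v*(z-o[2])/v[2]
def tri(rays):
    A=sum(np.eye(3)-np.outer(v,v) for o,v in rays); b=sum((np.eye(3)-np.outer(v,v))@o for o,v in rays)
    p=np.linalg.solve(A,b); return p,[np.linalg.norm((np.eye(3)-np.outer(v,v))@(p-o)) for o,v in rays]
def proj(cam,P,st=None):
    K,d,T=params(cam,st); c=np.linalg.inv(T)@np.append(P,1)
    q=np.array([c[0],-c[1],-c[2]]); return cv2.projectPoints(q[None],np.zeros(3),np.zeros(3),K,d)[0][0,0]
def crop(x,y,x0,y0,f): return ((x+.5)/f-.5+x0,(y+.5)/f-.5+y0)
E
python3 - <<'E'
from h import *
np.set_printoptions(precision=1,suppress=True)
T1=lambda x,y:crop(x,y,160,170,5); T2=lambda x,y:crop(x,y,350,220,6); S1=lambda x,y:crop(x,y,250,200,4.4)
print("red top cam z300",atz("top",T1(193,91),300)); print("red scene z285",atz("scene",S1(412,180),285))
print("red tri",tri([ray("top",T1(193,91)),ray("scene",S1(415,161))]))
print("blk top z75",atz("top",T1(478,291),72),"scene z60",atz("scene",S1(236,222),60))
print("ram top z250",atz("top",T1(271,212),248))
for n,p in dict(plTR=(663,218),plBR=(630,440),plBL=(78,346),hTL=(62,130),hTR=(332,172)).items(): print(n,atz("top",T1(*p),10 if n[0]=='p' else 240))
c=[atz("top",T2(*p),16) for p in [(96,172),(308,147),(120,353),(330,324),(517,116),(543,296)]]
print(np.array(c))
print(np.linalg.norm(c[0]-c[2]),np.linalg.norm(c[0]-c[1]),np.linalg.norm(c[0]-c[4]))
E
```

```text
red top cam z300 [597.3 262.6 300. ]
red scene z285 [597.3 265.6 285. ]
red tri (array([597.1, 263.8, 298.8]), [np.float64(1.1183326010051933), np.float64(1.1183326010052026)])
blk top z75 [522.7 130.3  72. ] scene z60 [522.4 134.1  60. ]
ram top z250 [543.  229.7 248. ]
plTR [573.9  17.9  10. ]
plBR [437.  42.  10.]
plBL [502.4 381.8  10. ]
hTL [591.3 342.9 240. ]
hTR [565.  198.4 240. ]
[[ 458.3 -204.    16. ]
 [ 467.8 -315.1   16. ]
 [ 365.9 -211.8   16. ]
 [ 376.7 -321.1   16. ]
 [ 480.3 -427.3   16. ]
 [ 386.6 -434.5   16. ]]
92.75430599193277 111.49343938862921 224.3570791349816
```

```bash
cat >> h.py <<'E'
YAW=-0.191
px=np.array([np.cos(YAW),np.sin(YAW),0]); py=np.array([-np.sin(YAW),np.cos(YAW),0]); pz=np.array([0,0,1.])
def down(yaw): # tool x=-py, y=-px, z=-z for frame yaw
    x=np.array([np.cos(yaw),np.sin(yaw),0]); y=np.array([-np.sin(yaw),np.cos(yaw),0])
    return R.from_matrix(np.column_stack([-y,-x,-pz]))
RED=np.array([597.2,264,285.])
def stat():
    s=env.read_state(); print("t %.2f"%s['time_s'],"tcp",s['tool_pos'].round(1),"F",s['force'].round(1),"w %.1f"%s['width'])
    return s
def snap(cam,name):
    s=env.read_state(); im=viewer.camera(cam); cv2.imwrite(f"pics/{name}.png",im); return s,im
E
python3 - <<'E'
from h import *
q=down(YAW).as_quat()
p=RED+[0,0,61+95]
print(env.ik(p,q)); s=env.read_state()
env.move_l([279.6,-558.9,430],rate=250)
set_gripper(48)
env.reach(p,q); s=stat(); print(s['qpos'])
s,im=snap("wrist","w1"); print(proj("wrist",RED+[0,0,15],s),proj("wrist",RED-61*py*0,s))
stat()
E
```

```text
NoneTraceback (most recent call last):
  File "<stdin>", line 7, in <module>
station.IKError: the arm cannot take that pose within its joint ranges
```

Run:
```python
from h import *
np.set_printoptions(precision=2,suppress=True)
stat()
for k in (0,np.pi):
  for z in (61,95+61,61+40):
    print(k,z,env.ik(RED+[0,0,z],down(YAW+k).as_quat()))
for k in (0,np.pi):
  B=np.array([542.3,229,0]); 
  for p in (B-100*py+[0,0,130],B-230*py+[0,0,130],B-130*py+[0,0,126],B-130*py+[0,0,250]): print(k,env.ik(p,down(YAW+k).as_quat()))
  print(env.ik([417,-263,100],down(.098+k).as_quat()))
```

```text
t 1.58 tcp [ 279.6 -558.9  430.1] F [0.6 0.4 0.4] w 47.9
0 61 None
0 156 None
0 101 None
3.141592653589793 61 [ 0.4   0.42  1.53 -0.    1.19  0.59]
3.141592653589793 156 [ 0.4   0.35  1.42 -0.    1.37  0.59]
3.141592653589793 101 [ 0.4   0.39  1.48 -0.    1.27  0.59]
0 None
0 None
0 None
0 None
[-0.59  0.58  2.02 -0.    0.55  2.46]
3.141592653589793 [ 0.22  0.56  1.91 -0.    0.67  0.41]
3.141592653589793 [-0.02  0.52  2.   -0.    0.62  0.17]
3.141592653589793 [ 0.17  0.56  1.94 -0.    0.64  0.36]
3.141592653589793 [ 0.17  0.35  1.89 -0.    0.9   0.36]
[-0.59  0.58  2.02 -0.    0.55 -0.68]
```

Run:
```python
from h import *
np.set_printoptions(precision=2,suppress=True)
D=down(YAW+np.pi); q=D.as_quat()
# feasibility
piv=RED+40*py-[0,0,39]
for th in (.15,.3,.4):
    Q=R.from_rotvec(-th*px); print(env.ik(piv+Q.apply(RED+[0,0,61]-piv),(Q*D).as_quat()))
B=np.array([542.3,229,0])
for d in (100,165,230):
    Q=R.from_rotvec(.35*px); print(env.ik(B-d*py+[0,0,66]+Q.apply([0,0,61]),(Q*D).as_quat()))
p=RED+[0,0,61+95]
env.reach(p,q); stat()
s,im=snap("wrist","w1"); print(proj("wrist",RED+[0,0,15],s),proj("wrist",RED,s),proj("wrist",RED-[0,0,15],s))
```

```text
[ 0.46  0.47  1.45 -0.12  1.32  0.69]
[ 0.51  0.52  1.38 -0.23  1.45  0.76]
[ 0.55  0.56  1.33 -0.29  1.53  0.79]
[ 0.04  0.57  1.99  0.64  0.59 -0.3 ]
[-0.09  0.56  2.02  0.62  0.62 -0.42]
[-0.22  0.56  2.03  0.59  0.66 -0.52]
t 4.67 tcp [597.5 263.2 441. ] F [ 0.3  0.7 -0. ] w 48.1
[277.21 220.53] [277.2  214.35] [277.2  208.85]
```

View pics/w1.png

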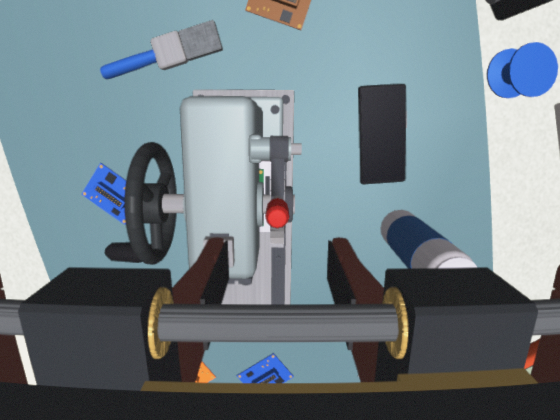

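Run:
```python
import cv2
t=cv2.imread("pics/w1.png")
cv2.imwrite("pics/w1c.png",cv2.resize(t[120:280,180:340],None,fx=3.7,fy=3.7,interpolation=cv2.INTER_CUBIC))
```

```text
(no output)
```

View pics/w1c.png

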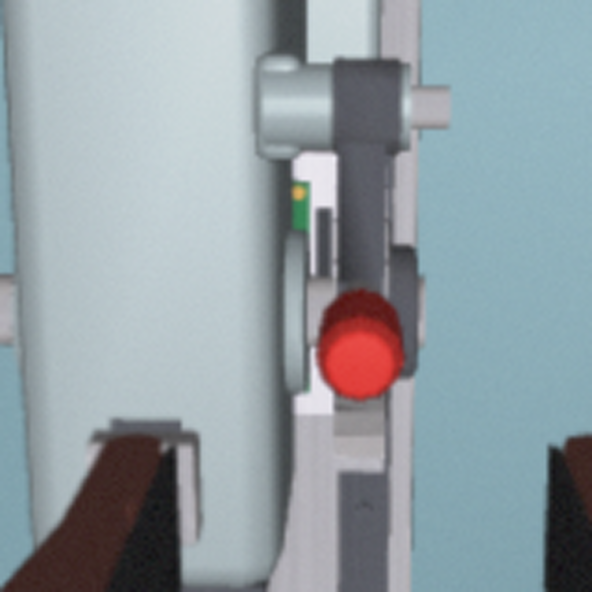

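```bash
sed -i 's/^RED=.*/RED=np.array([597.4,265.3,285.])/' h.py
python3 - <<'E'
from h import *
D=down(YAW+np.pi); q=D.as_quat()
G=RED+[0,0,63]
print(env.move_l(G,q,rate=80,f_stop=8)); stat()
set_gripper(8); stat()
s,im=snap("scene","s2"); cv2.imwrite("pics/s2c.png",cv2.resize(im[150:310,260:420],None,fx=3.7,fy=3.7,interpolation=cv2.INTER_CUBIC))
E
```

```text
False
t 6.04 tcp [597.7 265.4 348.7] F [ 0.4 -0.   1. ] w 48.3
t 6.66 tcp [597.4 265.3 348.1] F [-0.2 -0.4 -0.1] w 15.3
```

View pics/s2c.png

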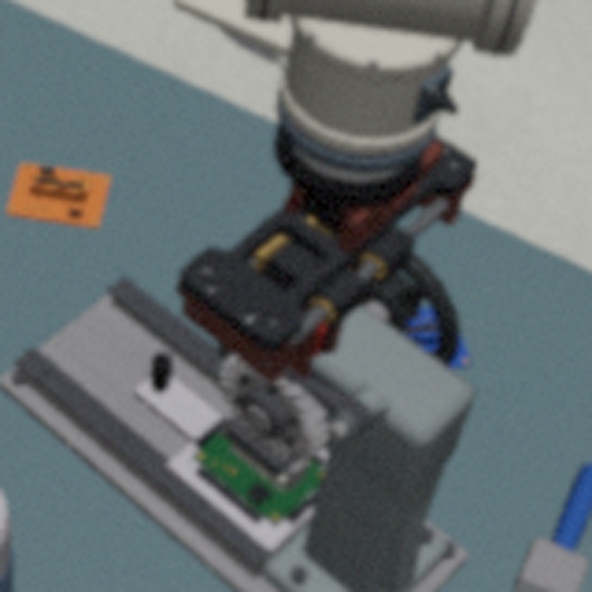

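Knob held (width 15.3 mm ≈ 16 mm; the fingers close on the red knob in the picture). Now lift along the arc about the pivot.

Run:
```python
from h import *
D=down(YAW+np.pi)
piv=RED+40*py-[0,0,39]; G=RED+[0,0,63]
for th in (.1,.2,.3):
    Q=R.from_rotvec(-th*px); env.move_l(piv+Q.apply(G-piv),(Q*D).as_quat(),rate=60); stat()
snap("scene","s3a")
env.hold(4.5); s=stat()
s,im=snap("scene","s3"); cv2.imwrite("pics/s3c.png",cv2.resize(im[150:310,260:420],None,fx=3.7,fy=3.7,interpolation=cv2.INTER_CUBIC))
```

```text
t 7.04 tcp [599.4 275.4 351.5] F [-0.4 -3.4  1.1] w 15.3
t 7.38 tcp [601.5 285.8 354. ] F [ 0.1 -3.8  2.2] w 15.0
t 7.71 tcp [603.6 296.5 355.5] F [ 0.1 -3.2  4. ] w 15.3
t 12.26 tcp [603.5 296.5 355.5] F [-0.  -4.7  5.9] w 14.9
```

View pics/s3c.png

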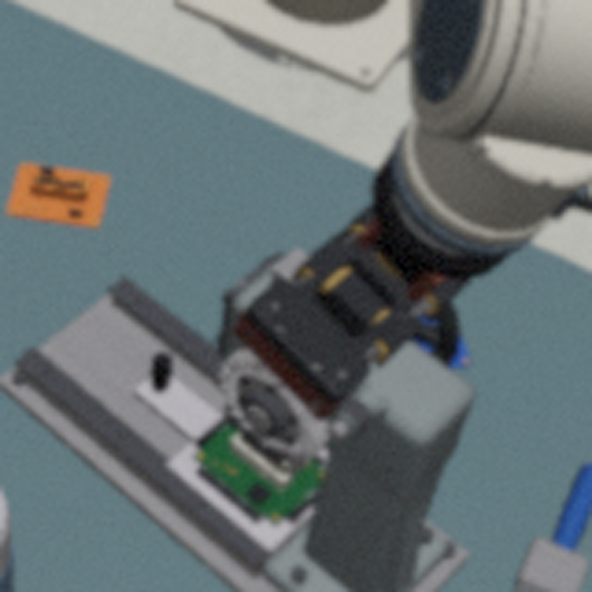

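Run:
```python
from h import *
D=down(YAW+np.pi)
piv=RED+40*py-[0,0,39]; G=RED+[0,0,63]
for th in (.15,0.02):
    Q=R.from_rotvec(-th*px); env.move_l(piv+Q.apply(G-piv),(Q*D).as_quat(),rate=60); stat()
set_gripper(40)
env.move_l(RED+[0,0,63+80],D.as_quat(),rate=150); stat()
s,im=snap("scene","s4"); cv2.imwrite("pics/s4c.png",cv2.resize(im[150:310,260:420],None,fx=3.7,fy=3.7,interpolation=cv2.INTER_CUBIC))
s,im=snap("wrist","w4"); cv2.imwrite("pics/w4c.png",cv2.resize(im[120:280,180:340],None,fx=3.7,fy=3.7,interpolation=cv2.INTER_CUBIC))
```

```text
t 12.73 tcp [600.4 280.6 352.8] F [-0.6 -3.4  3.5] w 15.3
t 13.12 tcp [597.9 267.4 348.8] F [ 0.8 -4.9  2.8] w 15.1
t 14.38 tcp [597.1 265.1 427.3] F [-0.6 -0.6 -0.1] w 40.0
```

View pics/s4c.png

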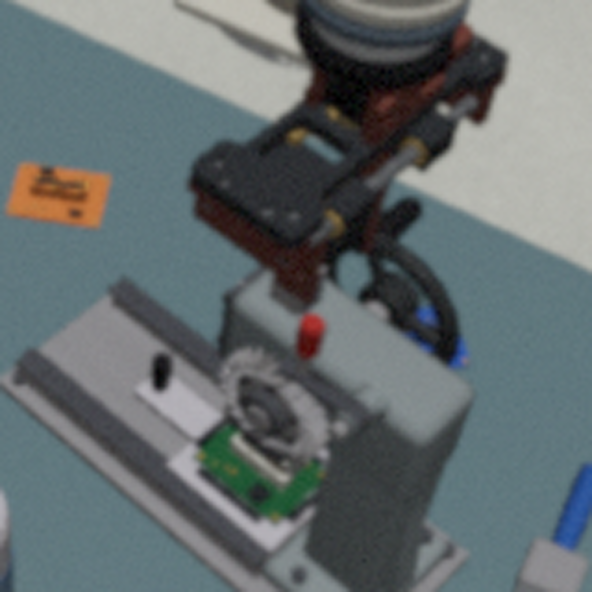

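View pics/w4c.png

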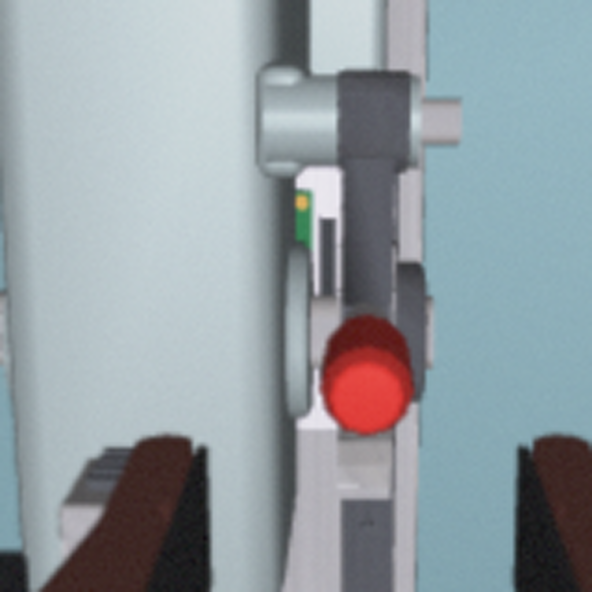

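Run:
```python
from h import *
D=down(YAW+np.pi); Q=R.from_rotvec(.35*px); q=(Q*D).as_quat()
st=env.read_state(); print(proj("wrist",RED+[0,0,15],st), crop(367,392,180,120,3.7))
BK=np.array([522.6,132,69.]); G=BK+Q.apply([0,0,61.])
env.move_l([560,150,427]); 
env.reach(G+Q.apply([0,0,90.]),q); stat()
s,im=snap("wrist","w5"); print(proj("wrist",[522.6,132,75],s))
s,im=snap("scene","s5")
```

```text
[279.13695109 227.70984384] (278.8243243243243, 225.5810810810811)
t 16.33 tcp [514.1  81.6 211.6] F [0.6 0.2 0.4] w 40.2
[275.82357318 218.51822374]
```

View pics/w5.png

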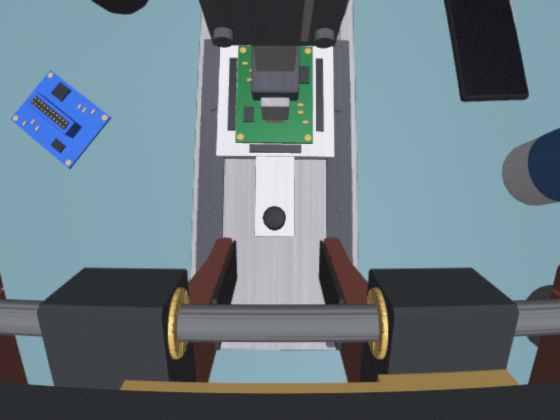

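View pics/s5.png

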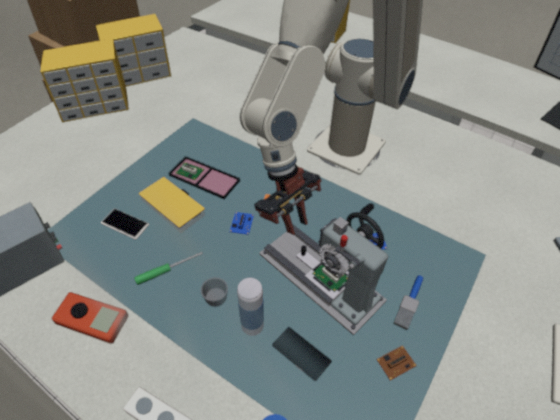

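Run:
```python
from h import *
D=down(YAW+np.pi); Q=R.from_rotvec(.35*px); q=(Q*D).as_quat()
BK=np.array([522.3,132.3,69.]); G=BK+Q.apply([0,0,61.])
print(env.move_l(G,rate=100,f_stop=8)); stat()
set_gripper(8); s0=stat()
print(env.move_l(s0['tool_pos']-110*py,rate=90,f_stop=20)); stat()
print(env.move_l(s0['tool_pos']-132.5*py,rate=40,f_stop=14)); s=stat()
print("drawn",(s0['tool_pos']-s['tool_pos'])@py)
set_gripper(40)
s=stat(); env.move_l(s['tool_pos']+Q.apply([0,0,90.])); stat()
s,im=snap("wrist","w6"); snap("top","t6");
```

```text
False
t 17.48 tcp [518.6 111.7 126.7] F [-0.3 -0.3  0.4] w 40.1
t 18.00 tcp [517.8 111.8 126.6] F [-3.9 -1.1  5.6] w 15.5
False
t 19.38 tcp [495.9   3.4 126.6] F [-5.   0.1  6.2] w 15.3
True
t 19.90 tcp [492.  -15.9 126.5] F [1.7 3.4 3.8] w 15.6
drawn 130.2211780627385
t 20.49 tcp [491.  -15.3 126.2] F [-0.1  0.1 -0.3] w 39.8
t 21.24 tcp [484.8 -45.5 210.3] F [0.2 0.4 0.3] w 39.8
```

View pics/w6.png

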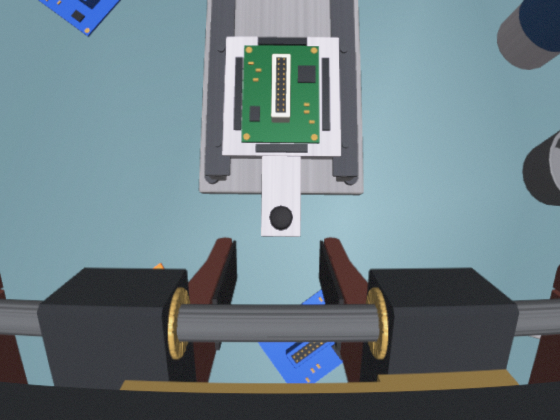

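Run:
```python
from h import *
np.set_printoptions(precision=1,suppress=True)
st=env.read_state()
print("knob",atz("wrist",(281,214),75,st))
for uv in [(281,85),(281,56),(281,116)]: print(atz("wrist",uv,57.2,st))
print("pcb corners",[atz("wrist",uv,43.2,st) for uv in [(245,46),(319,46),(243,140),(321,142)]])
r=RED-48*px-45*py; print("pred",r-130*py)
D=down(YAW+np.pi)
g=(r-130*py)*[1,1,0]
env.reach(np.array([g[0],g[1],64+61+80]),D.as_quat()); stat()
s,im=snap("wrist","w7"); print(proj("wrist",np.append(g[:2],57.2),s))
cv2.imwrite("pics/w7c.png",cv2.resize(im[130:330,180:380],None,fx=3,fy=3,interpolation=cv2.INTER_CUBIC))
```

```text
knob [495.9   7.8  75. ]
[514.4 103.9  57.2]
[518.9 126.8  57.2]
[509.9  80.2  57.2]
pcb corners [array([493.7, 148.6,  43.2]), array([552. , 137.3,  43.2]), array([478.6,  71.9,  43.2]), array([537.1,  59. ,  43.2])]
pred [517.1 102.6 285. ]
t 22.12 tcp [516.4 102.6 204.2] F [ 1.  -0.2  0.4] w 40.0
[279.4 218.8]
```

View pics/w7c.png

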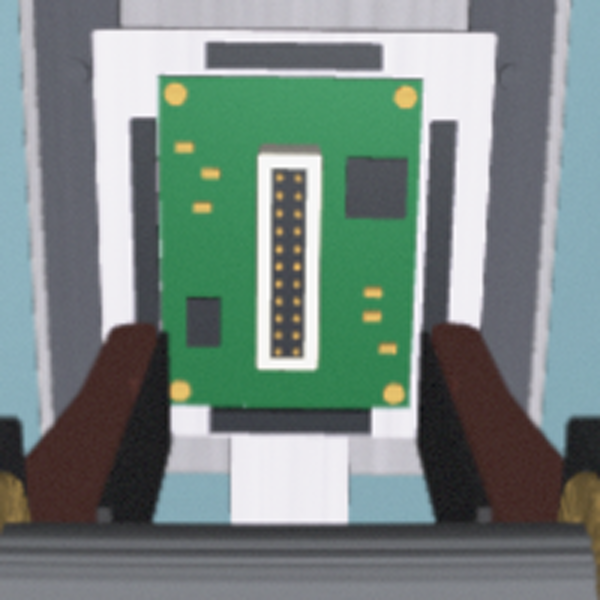

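Run:
```python
from h import *
np.set_printoptions(precision=1,suppress=True)
st=env.read_state(); g=atz("wrist",(276.4,217.2),57.2,st); print(g)
env.move_l([g[0],g[1],st['tool_pos'][2]],rate=60)
print(env.move_l([g[0],g[1],126.5],rate=80,f_stop=6)); stat()
set_gripper(8); stat()
env.move_l([g[0],g[1],160],rate=60); stat()
env.move_l([g[0],g[1],240],rate=150); stat()
s,im=snap("wrist","w8"); snap("top","t8")
```

```text
[515.4 103.3  57.2]
False
t 23.54 tcp [515.8 103.3 126.9] F [-0.1  0.5  0.1] w 40.0
t 24.07 tcp [515.5 103.3 126.7] F [-0.4 -0.4  3.5] w 13.8
t 24.77 tcp [515.4 103.3 160.2] F [-0.3 -0.7 -1. ] w 13.5
t 25.46 tcp [514.9 103.2 239.3] F [-0.4  0.4 -1.2] w 13.9
```

View pics/w8.png

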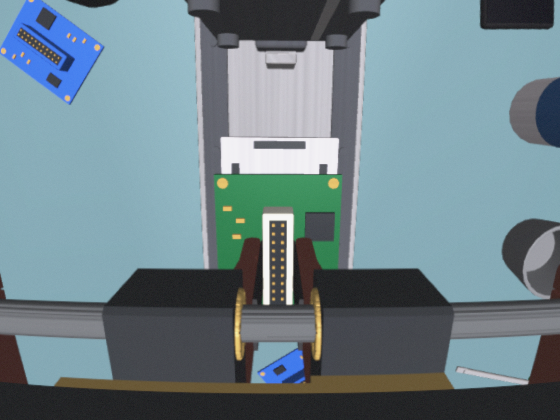

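View pics/t8.png

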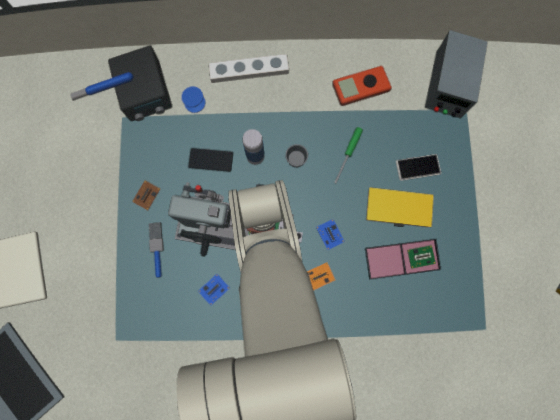

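Run:
```python
from h import *
D=down(.09+np.pi)
env.reach([417,-263,240],D.as_quat()); stat()
s,im=snap("wrist","w9")
snap("scene","s9")
from itertools import product
for c in [(458.3,-204),(467.8,-315),(366,-211.8),(376.7,-321)]: print(proj("wrist",[*c,16],s))
```

```text
t 26.98 tcp [ 417.3 -262.5  239.8] F [-0.   0.7 -0.8] w 13.7
[332.64967218 131.29937537]
[327.47041518 255.03291222]
[222.71260108 130.57927949]
[227.96742851 252.74031571]
```

View pics/w9.png

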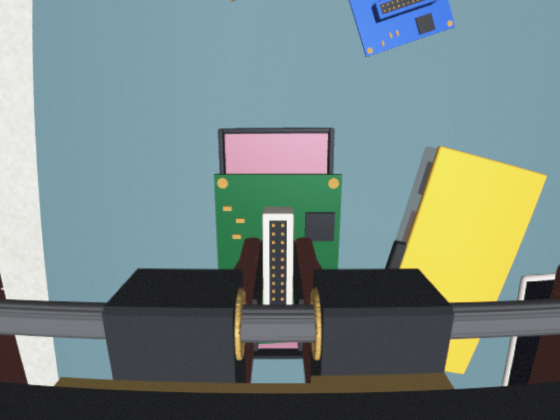

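View pics/s9.png

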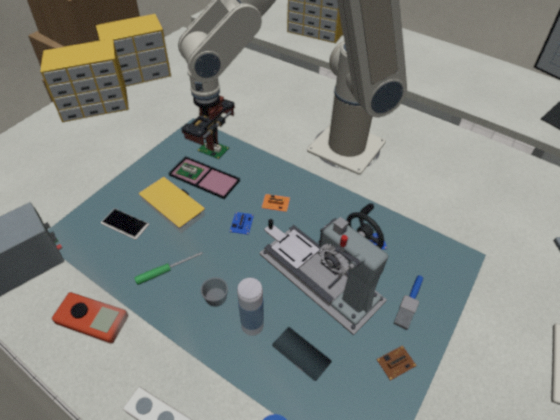

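Run:
```python
from h import *
env.move_l([417,-263,120],rate=120)
print(env.move_l([417,-263,89.6],rate=25,f_stop=4)); stat()
set_gripper(30); stat()
env.move_l([417,-263,220],rate=100); s=stat()
snap("wrist","w10"); snap("top","t10")
```

```text
True
t 29.31 tcp [ 416.9 -262.9   90.7] F [-1.   0.3  4.2] w 13.8
t 29.79 tcp [ 416.4 -262.6   90.2] F [ 0.4  0.3 -0.8] w 30.2
t 31.24 tcp [ 416.7 -262.8  219.4] F [ 0.2 -0.2  0.3] w 30.0
```

View pics/w10.png

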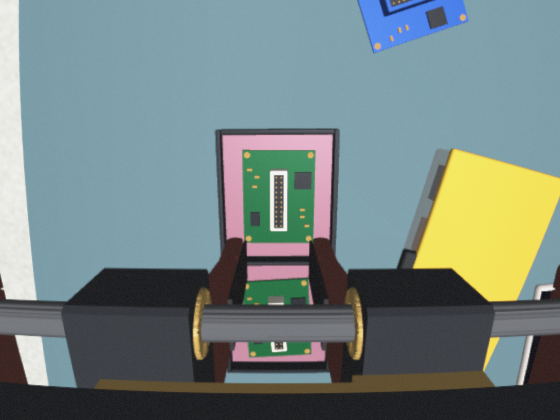

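Run:
```python
from h import *
im=cv2.imread("pics/t10.png"); cv2.imwrite("pics/t10c.png",cv2.resize(im[170:270,160:310],None,fx=5,fy=5,interpolation=cv2.INTER_CUBIC))
s,im=snap("scene","s10"); cv2.imwrite("pics/s10c.png",cv2.resize(im[200:335,250:400],None,fx=4.4,fy=4.4,interpolation=cv2.INTER_CUBIC))
```

```text
(no output)
```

View pics/t10c.png

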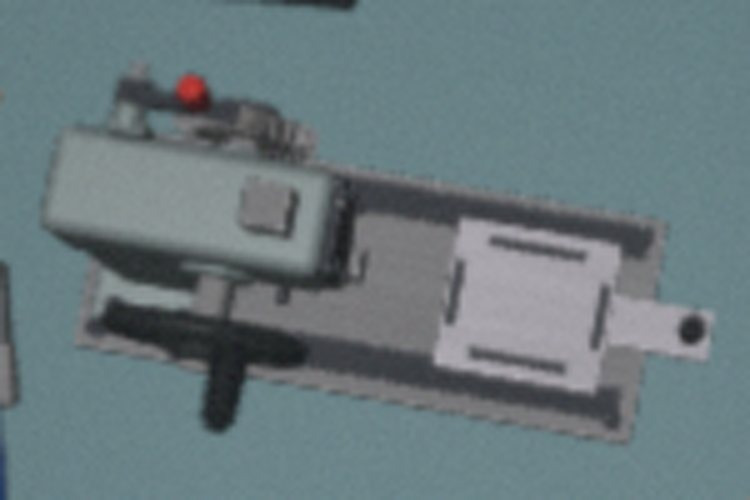

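View pics/s10c.png

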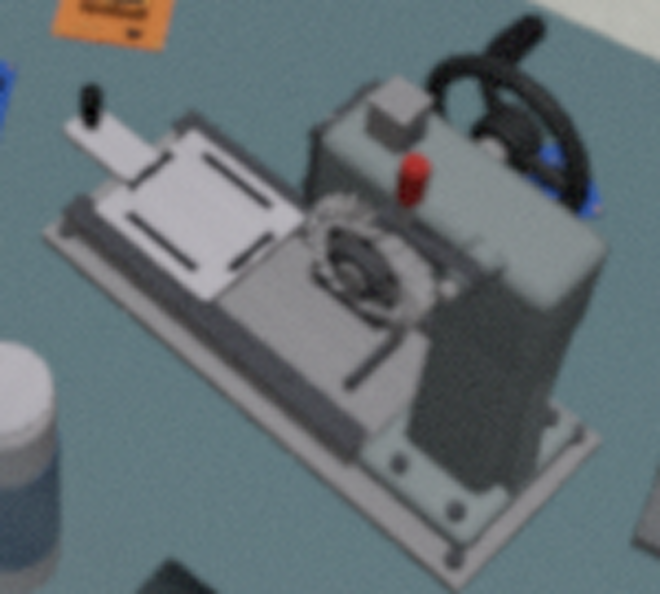

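Run:
```python
from h import *
workorder.sign_off(); stat()
```

```text
the job is handed in; nothing more can be done
the job is handed in; nothing more can be done
```

I finished the job and handed it in at about 31 s of the 64 s allowed; the sign-off gave no verdict.

- **Pawl and ram:** I lifted the pawl about 0.3 rad by its red knob and held it about 4.5 s. I then lowered it to about 0.02 rad and let go. In the last pictures the ram stands fully out of the head, and the red knob is where it was at the start, so the pawl is home to within what the pictures show. They cannot resolve the 0.035 rad limit exactly.
- **Slide:** I drew it out by the black knob until the arm felt the end stop, 130.2 mm by the arm's own travel. The last top view shows it still out.
- **Board:** I gripped it by the connector (13.8 mm between the fingers) and set it down with 4 N of contact at the floor height I had worked out, then released it. The wrist picture shows it flat and near the middle of the empty bay, with the finished board still in the other bay.
- **Other things:** The bystanders in my last pictures look unmoved. I did not measure them.

No check failed. My position measurements agreed to within about 1–4 mm of each other and of the given sizes.

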